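# Clamp the telescopic sampling rod in its stand and hold it extended

## Task

The telescopic sampling rod in the bench stand is due for inspection: swing the stand's hinged keeper bar shut over the rod's flange until it drops into its detent, then squeeze the release button on the side of the rod's head and pull the head straight up, past the first stop, all the way to the second stop. Finish still gripping the head and holding the rod fully extended (its springs pull it back in if you let go), with the rod seated in its stand and the keeper bar shut. Leave the other things on the bench where they are and standing.

Things in the scene. Friction and masses are not known exactly. Their poses are not given: they have to be found in the camera images.
- stand: Aluminium bench stand, fixed to the worktop. Origin: underside, on the bore's axis. Base 110 mm (x) by 210 mm (y = -90 to +120), 12 thick. Socket block 70x70 mm about the origin, top z = 52, bore 31.5 mm. Hinge post y = -60. Detent post 36x20 mm at x = -22, y = +52, spring ball up to z = 59. Stop pin, 10 mm, top z = 68, at x = -8.5, y = +88.
- keeper_hinge (a point): Point on the vertical hinge axis of the keeper bar, at the height of the bar's underside (60 mm above the worktop), fixed on the stand at its x = 0, y = -60 mm.
- keeper (a joint): Angle of the forked keeper bar (dark steel plate 6 mm thick, underside z = 60 mm) about its vertical hinge, rad: 0 = shut at its stop, fork round the rod above the flange; positive = open, counter-clockwise from above, at most 1.1; 0.7 to 1.0 at the start; stays where left. The last 0.12 rad ride over the detent's spring ball (about 4 N at the knob); below 0.025 it is held shut.
- keeper_knob (a point): Point on the axis of the keeper bar's black upright knob, 86 mm above the worktop. The knob is a round pin 14 mm in diameter from z = 66 mm (the bar's top) to z = 100 mm. It circles the hinge at 137 mm; with the bar shut it is at x = -22, y = +75 mm in the stand's frame.
- sampler: Telescopic rod, about 0.5 kg, loose, upright in the stand's bore, turned any way within 0.5 rad of the stand. Origin: centre of the foot's underside, 15 mm above the worktop; z along the rod, -x to the button's side. In its frame, mm: foot 30 dia to z = 37, flange 48 dia to 43, tube 22 dia, collars 30 dia to 83, head 83 to 131. Pulled, it rises 2 mm until the flange meets the shut bar.
- head (a point): Centre of the grey head, 122 mm above the worktop at the start. The head is a block 30 mm (along the sampler's x, the button's direction) by 26 mm (along y) by 48 mm tall. It does not turn on the rod.
- button_face (a point): Centre of the outer face of the round steel release button, 14 mm in diameter, on the head's -x side at half its height, 21 mm from the rod's axis. It stands out 6 mm from the head.
- button (a joint): How far the release button is pressed, m: 0 = out, 0.006 = flush with the head; spring of 3 to 7 N. Out, it locks the pushed-in rod. From 0.0035 on the lock is free. Keep it pressed while starting to pull: squeeze the head between the fingers across the button (36 mm over the button, 30 mm once it is in).
- lower_section (a joint): How far the lower section has been pulled out of the tube, m: 0 = in, 0.045 = out, which is the first stop. Its spring pulls back with 3 to 6 N. If the extended head is let go, the rod runs back in until about 8 mm of this section shows, where the popped-out button catches on the tube; press the button again to push it home.
- upper_section (a joint): How far the upper section with the head is out of the lower one, m: 0 = in, 0.045 = out, the second stop. It moves only after the first stop, as its spring pulls back with 8 to 12 N. At the second stop the head is 90 mm farther out (92 mm higher, with the 2 mm under the bar). The stops are firm.
- reagent_amber: Bystander: brown bottle, 46 mm in diameter, 86 mm tall, to the right of the stand. Origin at the centre of its underside.
- vial: Bystander: small capped vial, 17 mm in diameter, 45 mm tall, to the left of the stand. Origin at the centre of its underside.
- lab_timer: Bystander: white timer, 59x64x28 mm, to the right. Origin at the centre of its underside.
- beaker: Bystander: clear beaker, 52 mm in diameter, 66 mm tall, far left. Origin at the centre of its underside.
Things that resemble listed ones, but are neither listed nor needed, are in the scene too. Leave any green look-alike of the sampler alone.

How it is judged:
On the way, in this order (a step that is already met when the one before it is completed fails the run):
1. the keeper bar is shut in its detent (value of joint keeper below 0.025 rad), for 0.2 s.
2. the release button is pressed in with the bar shut and the rod still pushed in (value of joint keeper below 0.025 rad and value of joint button above 0.0035 m and value of joint upper_section below 0.01 m and value of joint lower_section below 0.02 m), for 0.1 s.
3. the rod is out at its first stop (value of joint keeper below 0.025 rad and value of joint lower_section above 0.041 m), for 0.05 s.
At the end, for the whole second after the job is handed in: At the end the fingers grip the head (over 4 N), both sections are out within 4 mm of their 45 mm, the keeper bar is shut within 0.025 rad, the rod is in its bore (within 7 mm in height, 6 mm sideways, 0.08 rad upright), and bottle, vial, timer and beaker stand upright (0.2 rad) (all of step 3 and value of joint upper_section above 0.041 m and contact force between the fingers and sampler above 4 N and z of sampler in the frame of stand below 0.022 m and horizontal distance between sampler and stand below 0.006 m and angle between sampler's own z axis and vertical below 0.08 rad and angle between each of reagent_amber, vial, lab_timer, beaker's own z axis and vertical below 0.2 rad); the arm keeps its last pose, push and grip.
It fails at once if the rod is lifted out of its seat (by more than 20 mm) (z of sampler in the frame of stand above 0.035 m).
It fails at once if the brown bottle is moved by more than 30 mm (distance of reagent_amber from where it was at the start of the episode above 0.03 m).
It fails at once if the vial is moved by more than 30 mm (distance of vial from where it was at the start of the episode above 0.03 m).
It fails at once if the timer is moved by more than 30 mm (distance of lab_timer from where it was at the start of the episode above 0.03 m).
It fails at once if the beaker is moved by more than 30 mm (distance of beaker from where it was at the start of the episode above 0.03 m).
It also fails if it takes over 50 s, if anything falls off the work surface, if the arm or the gripper's body presses on something with over 40 N, if the wrist force passes 120 N, or if a joint passes its speed limit or range.

## Robot

A 6-joint arm with a two-finger parallel gripper is mounted at the origin on a cart in front of the work surface, level with it; the furniture and walls round the work are solid. World frame = base frame: x ahead of the robot, y to its left, z up, the work surface at z = 0. Lengths are in m, angles in rad, forces in N, time in s.
With the tool pointing down it reaches from about 0.3 to 0.775 m from the base axis. Payload 14.6 kg.
Tool frame: the origin (TCP) lies at the very end of the fingers, on their centre line; the grasp point (between the pads) lies 19 mm behind it (ctrl.hold_point_z is the z of the grasp point in the tool frame, in m); z points along the fingers, y is the direction in which the jaws open and shut (so a half turn about z gives the same grasp; the last joint's range is limited). The gripper opens to 94 mm and grips with 3 to 60 N. Pads are 16 mm wide; open, the fingers measure 119 mm over their backs; the gripper's body (75 mm by 177 mm) begins 78 mm behind the grasp point.
Start: joints at [-1.306, 0.3, 1.521, -0, 1.321, -0.067], TCP at [0.179, -0.52, 0.205] pointing down, gripper open.
Joint ranges: [-3.03, 3.03], [-0.79, 2.21], [0.23, 2.52], [-1.04, 4.18], [0, 3.07], [-2.55, 2.55]. Speed limits (rad/s): [2.22, 2.22, 2.57, 3.14, 3.14, 3.14].

## Interface

Orientations are given as [roll, pitch, yaw] about the fixed x, y, z axes, in that order (R = Rz(yaw) Ry(pitch) Rx(roll)).
In Python, from station import ctrl, cams, hand_in gives the robot as it stands.
- The arm moves only by the tool servo_tool, never from a script. Its argument "rows" is a list of rows, each a list of 7 numbers: the shift along the world's x, y, z in m, then the turn, a rotation vector about the world's x, y, z in rad, then the gripper command: -1 is shut, 1 is fully open, values between are in proportion. A call has exactly 8 rows; each row is the pose to reach, as a shift and turn from the pose measured when the call began; what a row does not reach only later rows make up. A row lasts 1/12 s, in which the tool goes at most 41.7 mm and 7.16 degrees, less where a joint would pass 70% of its speed; a pose out of reach is approached as far as the arm can. A call with a gripper value outside its range is refused whole. The fingers move at their own pace and stop on an object; "newtons" is the grip in N (left out, the last holds). Time passes only in rows, so rows that repeat a pose let the fingers close, or fill a call up. It gives the time, the measured TCP pose, the force and the opening at its end, in the units of the state.
- ctrl.get_obs(): the state, without advancing time (a new reading comes with each control period).
- cams.camera(name): name is "side" or "top"; returns a dict with "image" (480x640x3 uint8, red, green, blue), "depth" (480x640 float32, m along the optical axis (not along the pixel's ray), 0 where there is no reading), "fx", "fy", "cx", "cy" (pixels), "rvec" (rotation vector, rad) and "tvec" (3), from world to camera coordinates, as OpenCV has them. Camera axes: x right, y down, z forward; pixel columns grow to the right and rows downward; lengths in m; the calibration is good to about 2 mm. A picture is of the moment at which its call begins.
- hand_in(): hands the job in, once; it reports no verdict.
Trained networks look in a picture, given as the dict that the camera call returned (one of the last four; its "shot" number tells which), for a name from the list of things; names that differ only in an ending like _2 or _b are one class to them, and where a whole thing is asked for, a point or a joint stands for the part that bears it (a point fixed in the world has none). Each returns a list of dicts, best first, with "p" (0 to 1); they miss things now and then, are a little off and sometimes report something else, mostly with a low value. They report only what shows in the picture. A call takes as long as a camera call. They do not tell look-alikes from the thing itself.
- cams.spot_in(picture, name): "box" ([left, top, right, bottom] as shares, 0 to 1, of the picture: columns of its width, rows of its height, round what is visible of it).
- cams.place_of(picture, name): "at" ([column, row] as shares, 0 to 1, of the picture: columns of its width, rows of its height: a listed point, or the origin of a listed thing).
The state is a dict: "time_s": time; "qpos": joint angles; "joint_vel": joint speeds; "tau": joint torques, N m; "ee_pos": TCP position; "eef_rot": TCP orientation; "force": force on the tool from outside, world axes, zero at the start; "moment": the same for the moment, N m; "grip_width": finger opening in m.
Only numpy, scipy, OpenCV 4.12 (cv2) and the standard library are available. Lean on these libraries where they do the work, as an engineer would, in place of code of your own. Each camera call takes 0.05 s, during which the arm holds its last target.

## Working session

There is one attempt and no reset: what is moved stays moved. The work goes in short steps, Python scripts to look and compute and a tool call to move; the robot and the scene stay as the last step left them, time stands still between calls to the robot, and variables do not carry over. Pictures are saved under pics/ and viewed, and the job is handed in when it is done.

Besides the shell and the picture viewer there is one more tool, called after "Call:" as a command line: name --pt "numbers of a row" for each row, then --argument value for the rest. servo_tool: Moves the arm, as the interface text tells. Its arguments: {"type":"object","properties":{"rows":{"type":"array"},"newtons":{"type":"number"}},"required":["rows"]}

```bash
ls; mkdir -p pics
cat > h.py <<'E'
import numpy as np,cv2
from station import ctrl,cams
def save(d,n): cv2.imwrite('pics/'+n,cv2.cvtColor(d['image'],cv2.COLOR_RGB2BGR))
def RT(d): return cv2.Rodrigues(np.array(d['rvec'],float))[0],np.array(d['tvec'],float).ravel()
def ray(d,u,v):
    R,t=RT(d); c=-R.T@t
    r=R.T@np.array([(u-d['cx'])/d['fx'],(v-d['cy'])/d['fy'],1]); return c,r
def atz(d,u,v,z):
    c,r=ray(d,u,v); return c+r*(z-c[2])/r[2]
def dep(d,u,v):
    c,r=ray(d,u,v); return c+r*d['depth'][int(round(v)),int(round(u))]
def proj(d,p):
    R,t=RT(d); q=R@np.array(p)+t; return d['fx']*q[0]/q[2]+d['cx'],d['fy']*q[1]/q[2]+d['cy']
E
python3 - <<'E'
from h import *
print({k:np.round(v,3) if not isinstance(v,(str,)) else v for k,v in ctrl.get_obs().items()})
for n in['side','top']:
    d=cams.camera(n); save(d,n+'0.png'); print(n,np.round(ray(d,320,240),3).tolist())
    for nm,z in [('keeper_hinge',.06),('keeper_knob',.086),('head',.122),('button_face',.122),('sampler',.015),('stand',0),('reagent_amber',0),('vial',0),('lab_timer',0),('beaker',0)]:
        for r in cams.place_of(d,nm)[:3]:
            u,v=r['at'][0]*640,r['at'][1]*480
            print(nm,round(r['p'],2),round(u),round(v),np.round(atz(d,u,v,z),3))
E
```

```text
pics
{'time_s': np.float64(0.0), 'qpos': array([-1.306,  0.301,  1.522,  0.   ,  1.321, -0.067]), 'joint_vel': array([ 0.   , -0.001, -0.001, -0.   ,  0.001, -0.001]), 'tau': array([-0.0000e+00, -5.3180e+01, -3.5274e+01,  7.1000e-02,  2.4000e-02,
       -0.0000e+00]), 'ee_pos': array([ 0.179, -0.52 ,  0.205]), 'eef_rot': array([-3.14 , -0.   ,  0.332]), 'force': array([ 0.619,  0.485, -0.128]), 'moment': array([ 0.024,  0.021, -0.001]), 'grip_width': np.float64(0.094)}
side [[0.224, -1.01, 0.553], [0.302, 0.868, -0.396]]
keeper_hinge 0.79 338 250 [ 0.624 -0.003  0.06 ]
keeper_knob 0.74 284 235 [0.506 0.077 0.086]
head 0.77 341 257 [ 0.563 -0.168  0.122]
head 0.56 268 252 [ 0.425 -0.087  0.122]
head 0.49 330 222 [0.613 0.03  0.122]
sampler 0.93 325 258 [0.608 0.052 0.015]
sampler 0.74 273 247 [0.497 0.167 0.015]
sampler 0.63 337 300 [ 0.56  -0.161  0.015]
stand 0.94 325 261 [0.611 0.063 0.   ]
reagent_amber 0.92 366 288 [ 0.654 -0.105  0.   ]
vial 0.58 304 240 [0.604 0.219 0.   ]
lab_timer 0.98 315 366 [ 0.446 -0.343  0.   ]
lab_timer 0.61 328 258 [0.625 0.079 0.   ]
lab_timer 0.44 32
[... 152 characters left out ...]
 -0.004  0.06 ]
keeper_hinge 0.71 355 198 [ 0.65  -0.103  0.06 ]
keeper_knob 0.93 279 261 [0.505 0.07  0.086]
head 0.76 230 260 [0.507 0.174 0.122]
head 0.74 372 228 [ 0.571 -0.133  0.122]
head 0.63 334 289 [ 0.44  -0.049  0.122]
button_face 0.52 368 237 [ 0.55  -0.123  0.122]
button_face 0.49 285 216 [0.6   0.056 0.122]
sampler 0.81 291 211 [0.629 0.046 0.015]
sampler 0.79 233 266 [0.503 0.182 0.015]
sampler 0.68 336 294 [ 0.434 -0.055  0.015]
stand 0.75 290 214 [0.624 0.05  0.   ]
stand 0.67 289 215 [0.623 0.052 0.   ]
reagent_amber 0.62 352 201 [ 0.654 -0.098  0.   ]
vial 0.48 217 226 [0.6   0.222 0.   ]
lab_timer 0.83 457 287 [ 0.445 -0.338  0.   ]
beaker 0.91 167 205 [0.653 0.341 0.   ]
```

Run:
```python
import cv2
for n in['side','top']:
    i=cv2.imread(f'pics/{n}0.png')
    c=i[150:350,180:440]
    cv2.imwrite(f'pics/{n}0c.png',cv2.resize(c,None,fx=3,fy=3,interpolation=cv2.INTER_CUBIC))
```

```text
(no output)
```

View pics/side0.png

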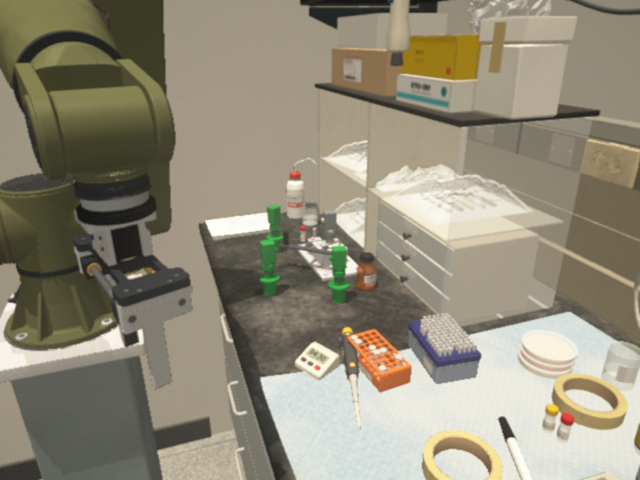

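View pics/top0.png

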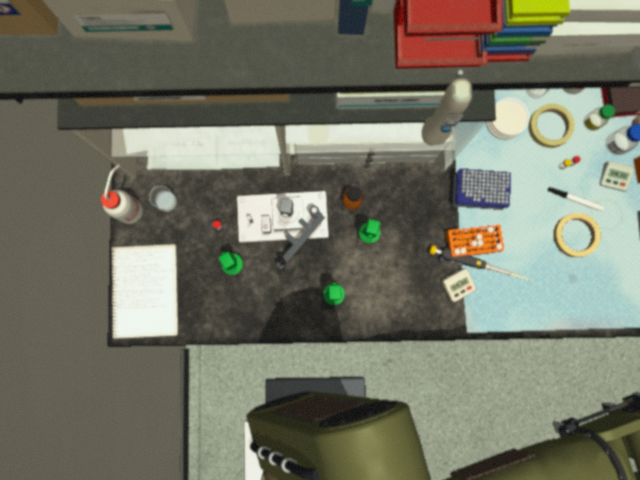

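View pics/side0c.png

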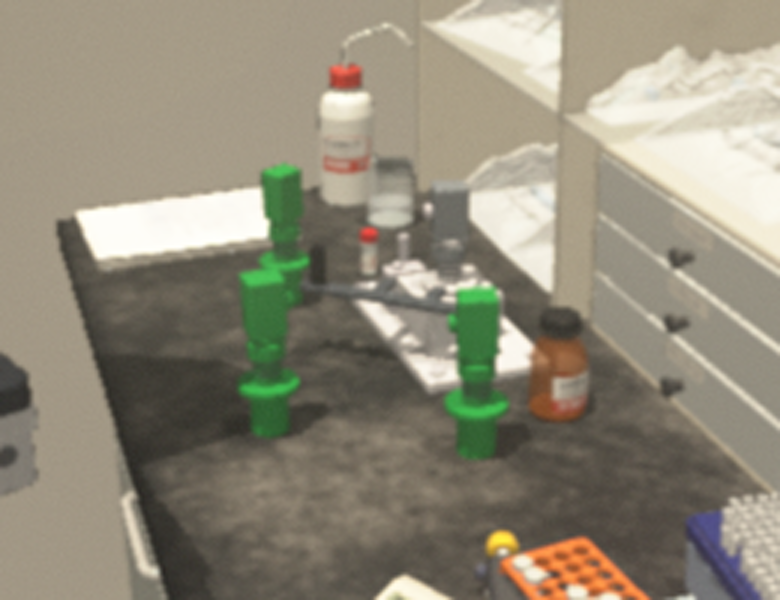

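View pics/top0c.png

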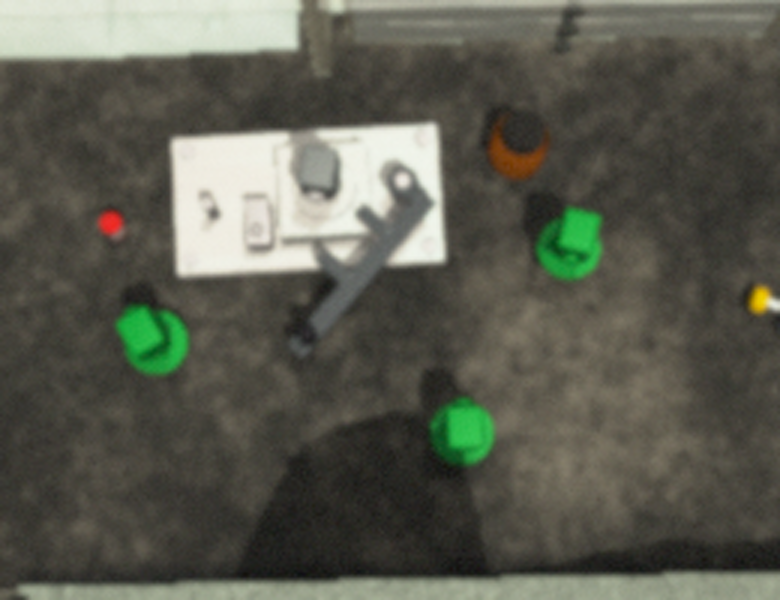

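Run:
```python
from h import *
for k in range(1):
  d=cams.camera('top'); s=cams.camera('side')
C=[(172,137),(437,123),(446,262),(178,277)]
P=[atz(d,180+u/3,150+v/3,.012) for u,v in C]; print(np.round(P,4)[:,:2])
v,u=np.mgrid[0:480,0:640]
def cloud(d):
    R,t=RT(d); Z=d['depth']; p=np.stack([(u-d['cx'])/d['fx']*Z,(v-d['cy'])/d['fy']*Z,Z],-1)
    return (p-t)@R
for n,dd in(('top',d),('side',s)):
    p=cloud(dd); ok=dd['depth']>0
    m=ok&(abs(p[...,0]-.62)<.05)&(abs(p[...,1]-.055)<.05)&(p[...,2]>.115)
    q=p[m]; print(n,m.sum(),q.min(0),q.max(0),np.median(q,0))
    if n=='top':
        mm=ok&(abs(p[...,0]-.62)<.05)&(abs(p[...,1]-.055)<.05)&(p[...,2]>.138)&(p[...,2]<.155); q=p[mm]
        print('head top',mm.sum(),q.mean(0),cv2.minAreaRect((q[:,:2]*1000).astype(np.float32)))
    m=ok&(abs(p[...,0]-.505)<.03)&(abs(p[...,1]-.072)<.03)&(p[...,2]>.07); q=p[m]; print('knob',m.sum(),q.mean(0),q.max(0))
    m=ok&(p[...,2]>.2)&(p[...,1]>-.3)&(p[...,1]<.4)&(p[...,0]>.4)&(p[...,0]<1); q=p[m]; 
    if len(q): print('high',q.min(0),q.max(0)); h=q[abs(q[:,1]-.05)<.15]; print(len(h) and (h.min(0), np.percentile(h,[1,50],axis=0)))
for nm in('head','button_face','keeper_knob'):
  for r in cams.spot_in(s,nm)[:4]: print(nm,r['p'],np.round(np.array(r['box'])*[640,480,640,480]))
save(s,'s1.png')
i=cv2.imread('pics/s1.png')[180:270,270:370]; cv2.imwrite('pics/s1c.png',cv2.resize(i,None,fx=6,fy=6,interpolation=cv2.INTER_CUBIC))
save(d,'t1.png')
i=cv2.imread('pics/t1.png')[180:280,230:345]; cv2.imwrite('pics/t1c.png',cv2.resize(i,None,fx=6,fy=6,interpolation=cv2.INTER_CUBIC))
```

```text
[[ 0.6695  0.172 ]
 [ 0.6766 -0.0367]
 [ 0.5661 -0.0414]
 [ 0.5584  0.1677]]
top 213 [0.59882642 0.03830147 0.11803518] [0.63650728 0.06667657 0.15301335] [0.61618121 0.0523973  0.14444237]
head top 170 [0.61931946 0.05243148 0.14538518] ((620.0936889648438, 52.42684555053711), (26.078359603881836, 30.82471466064453), 79.12657928466797)
knob 58 [0.50749185 0.06260786 0.08835785] [0.53127899 0.07661196 0.10681919]
high [ 0.63181599 -0.29999528  0.20000214] [0.80446718 0.3999985  0.7999033 ]
(array([ 0.67800292, -0.09999081,  0.20000214]), array([[ 0.67927446, -0.09694962,  0.20329384],
       [ 0.73790685,  0.05375378,  0.66475241]]))
side 193 [0.59801539 0.03135799 0.11511626] [0.63295866 0.06402046 0.14679336] [0.61604567 0.03845994 0.13271485]
knob 70 [0.50490726 0.05854232 0.08700936] [0.5123006  0.06786905 0.10088583]
high [ 0.63197431 -0.29997637  0.20000798] [0.99990654 0.39999529 0.64408588]
(array([ 0.70786746, -0.09994267,  0.20009071]), array([[ 0.71003456, -0.09614295,  0.20373967],
       [ 0.77429758,  0.04603933,  0.34445059]]))
head 0.75 [260. 241. 278. 264.]
head 0.71 [323. 212. 342. 230.]
head 0.59 [333. 248. 346. 270.]
head 0.52 [269. 203. 279. 224.]
keeper_knob 0.62 [281. 231. 330. 254.]
```

View pics/s1c.png

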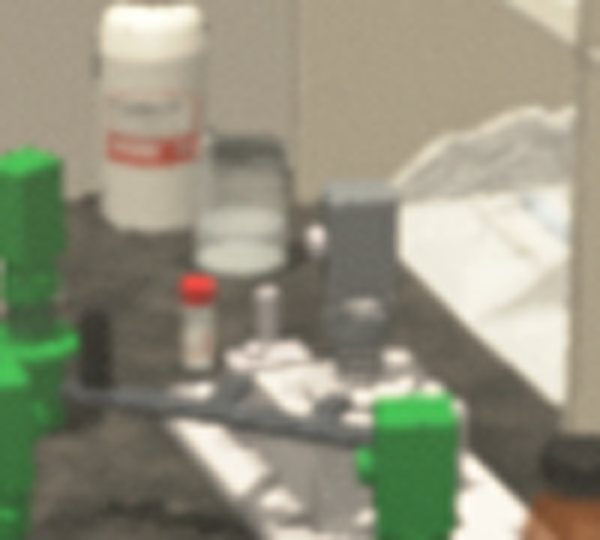

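View pics/t1c.png

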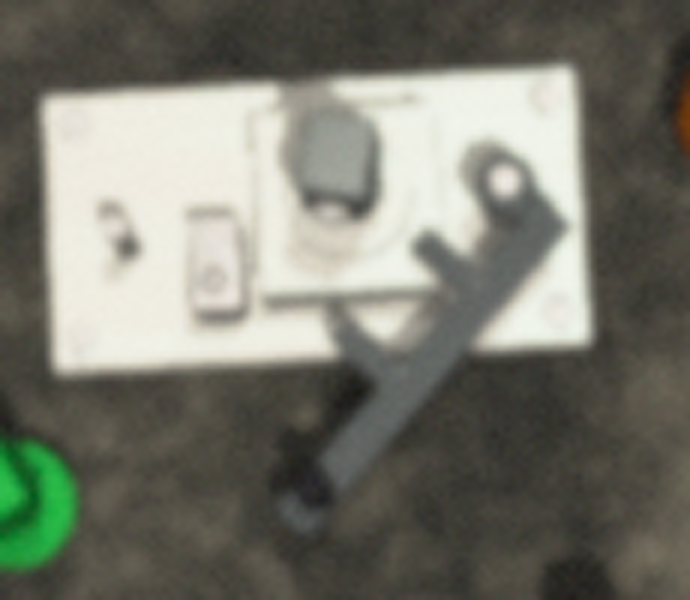

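Run:
```python
from h import *
d=cams.camera('top'); s=cams.camera('side')
v,u=np.mgrid[0:480,0:640]
def cloud(d):
    R,t=RT(d); Z=d['depth']; p=np.stack([(u-d['cx'])/d['fx']*Z,(v-d['cy'])/d['fy']*Z,Z],-1)
    return (p-t)@R
for n,dd in(('top',d),('side',s)):
    p=cloud(dd)
    for y0 in(-.1,-.02,.03,.08,.13,.2):
        print(n,y0,end=': ')
        for z in np.arange(.06,.8,.05):
            m=(dd['depth']>0)&(p[...,1]>y0)&(p[...,1]<y0+.05)&(p[...,2]>z)&(p[...,2]<z+.05)&(p[...,0]>.66)
            if m.sum()>2: print(f'{z:.2f}:{np.sort(p[m][:,0])[1]:.3f}({m.sum()})',end=' ')
        print()
```

```text
top -0.1: 0.06:0.661(127) 0.16:0.720(362) 0.21:0.744(342) 0.41:0.709(675) 0.46:0.733(235) 0.61:0.678(212) 0.66:0.679(2749) 0.71:0.742(380) 0.76:0.741(83) 
top -0.02: 0.06:0.744(104) 0.16:0.720(549) 0.21:0.745(134) 0.41:0.709(900) 0.61:0.678(208) 0.66:0.679(3174) 0.71:0.769(180) 
top 0.03: 0.06:0.720(47) 0.11:0.720(37) 0.16:0.718(309) 0.21:0.720(258) 0.26:0.719(60) 0.31:0.719(60) 0.36:0.712(22) 0.41:0.709(918) 0.61:0.678(201) 0.66:0.678(3123) 0.71:0.767(248) 
top 0.08: 0.16:0.720(350) 0.21:0.744(327) 0.41:0.709(900) 0.61:0.679(202) 0.66:0.679(3207) 0.71:0.767(110) 
top 0.13: 0.16:0.719(427) 0.21:0.744(246) 0.41:0.709(915) 0.61:0.679(205) 0.66:0.679(2986) 0.71:0.742(721) 0.76:0.744(159) 
top 0.2: 0.16:0.719(483) 0.21:0.753(214) 0.41:0.709(917) 0.61:0.679(208) 0.66:0.679(2366) 0.71:0.741(1028) 0.76:0.747(147) 
side -0.1: 0.06:0.662(209) 0.11:0.743(197) 0.16:0.719(193) 0.21:0.744(304) 0.36:0.711(6) 0.41:0.709(294) 0.46:0.732(256) 0.51:0.737(113) 0.56:1.076(64) 0.61:1.078(20) 
side -0.02: 0.06:0.743(173) 0.11:0.743(178) 0.16:0.718(309) 0.21:0.748(536) 0.36:0.712(3) 0.41:0.708(215) 0.46:0.749(101) 0.51:0.751(12) 
side 0.03: 0.06:0.719(235) 0.11:0.719(247) 0.16:0.718(216) 0.21:0.719(1424) 0.26:0.717(1753) 0.31:0.719(1669) 0.36:0.712(609) 0.41:0.709(334) 0.46:0.747(314) 0.51:0.749(54) 
side 0.08: 0.16:0.719(74) 0.21:0.745(13) 0.36:0.712(3) 0.41:0.709(221) 0.46:0.748(196) 0.51:0.749(415) 0.56:0.758(965) 
side 0.13: 0.16:0.720(89) 0.21:0.747(20) 0.41:0.708(193) 0.46:0.747(183) 0.51:0.749(199) 0.56:0.759(155) 
side 0.2: 0.16:0.718(116) 0.21:0.752(170) 0.36:0.710(3) 0.41:0.708(164) 0.46:0.746(150) 0.51:0.749(185) 0.56:0.758(333) 0.61:0.966(99)
```

Run:
```python
from h import *
from scipy.spatial.transform import Rotation as Ro
o=ctrl.get_obs(); print(ctrl.hold_point_z)
T=Ro.from_euler('xyz',o['eef_rot']).as_matrix()
d=cams.camera('top'); s=cams.camera('side')
v,u=np.mgrid[0:480,0:640]
for n,dd in(('top',d),('side',s)):
    R,t=RT(dd); Z=dd['depth']; p=(np.stack([(u-dd['cx'])/dd['fx']*Z,(v-dd['cy'])/dd['fy']*Z,Z],-1)-t)@R
    q=((p-o['ee_pos'])@T)[dd['depth']>0]
    q=q[(np.hypot(q[:,0],q[:,1])<.18)&(q[:,2]<.02)&(q[:,2]>-.45)]
    for z in np.arange(-.45,.02,.02):
        m=(q[:,2]>z)&(q[:,2]<z+.02)
        if m.sum()>2: print(n,f'{z:.2f}',m.sum(),np.round(q[m].min(0),3)[:2],np.round(q[m].max(0),3)[:2])
i=cv2.cvtColor(s['image'],cv2.COLOR_RGB2BGR)[150:400,30:220]
cv2.imwrite('pics/g.png',cv2.resize(i,None,fx=2,fy=2))
p=p[(dd['depth']>0)&(p[...,0]>.7)&(p[...,0]<.725)&(p[...,2]>.22)&(p[...,2]<.36)&(p[...,1]<.4)&(p[...,1]>-.2)];print(p.min(0),p.max(0))
```

```text
-0.0188
top -0.39 212 [ 0.025 -0.176] [ 0.057 -0.146]
top -0.37 1261 [-0.    -0.171] [ 0.069 -0.09 ]
top -0.35 1050 [-0.012 -0.165] [ 0.074 -0.071]
top -0.33 961 [-0.015 -0.164] [ 0.074 -0.025]
top -0.31 386 [ 0.013 -0.164] [ 0.072 -0.014]
top -0.29 556 [-0.037 -0.125] [ 0.067 -0.003]
top -0.27 332 [-0.039 -0.12 ] [0.063 0.007]
top -0.25 158 [-0.038 -0.057] [0.061 0.012]
top -0.15 176 [ 0.019 -0.091] [0.036 0.066]
top -0.13 447 [ 0.015 -0.089] [0.036 0.075]
top -0.11 77 [ 0.01  -0.083] [0.036 0.078]
top -0.07 3 [0.004 0.045] [0.008 0.046]
top -0.05 18 [0.    0.043] [0.012 0.057]
top -0.03 61 [-0.008 -0.062] [0.011 0.057]
top -0.01 27 [-0.007 -0.06 ] [0.011 0.052]
side -0.39 814 [-0.035 -0.18 ] [ 0.056 -0.143]
side -0.37 2001 [-0.047 -0.176] [ 0.07  -0.087]
side -0.35 2468 [-0.05  -0.172] [ 0.07  -0.067]
side -0.33 3060 [-0.055 -0.173] [0.058 0.012]
side -0.31 4515 [-0.061 -0.174] [0.056 0.04 ]
side -0.29 3611 [-0.062 -0.114] [0.055 0.045]
side -0.27 3023 [-0.062 -0.02 ] [0.056 0.045]
side -0.25 2275 [-0.061 -0.008] [0.056 0.039]
side -0.23 1521 [-0.036 -0.01 ] [0.034 0.037]
side -0.21 1703 [-0.038 -0.022] [0.037 0.04 ]
side -0.19 813 [-0.038 -0.036] [0.033 0.04 ]
side -0.17 985 [-0.023 -0.039] [0.023 0.02 ]
side -0.15 3612 [-0.035 -0.087] [0.033 0.092]
side -0.13 1907 [-0.035 -0.086] [0.034 0.09 ]
side -0.11 992 [-0.035 -0.079] [0.033 0.083]
side -0.09 284 [-0.01  -0.057] [0.009 0.063]
side -0.07 358 [-0.011  0.047] [0.009 0.062]
side -0.05 345 [-0.011 -0.054] [0.009 0.062]
side -0.03 449 [-0.01  -0.058] [0.009 0.062]
side -0.01 157 [-0.01  -0.056] [0.009 0.06 ]
[0.7179785  0.04052365 0.2211266 ] [0.72496748 0.05974442 0.35978437]
```

View pics/g.png

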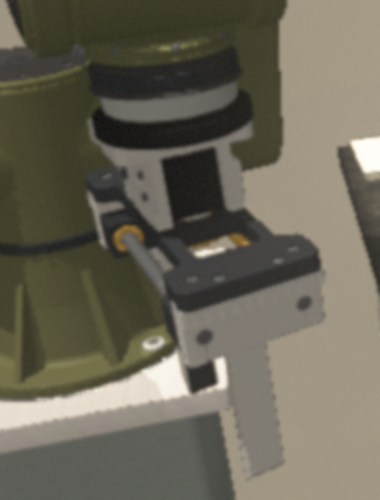

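Call:
servo_tool --pt "0.02 0.036 0 0 0 0.12 0" --pt "0.04 0.072 0 0 0 0.24 -0.1" --pt "0.06 0.108 0 0 0 0.36 -0.1" --pt "0.08 0.144 0 0 0 0.48 -0.1" --pt "0.1 0.18 0 0 0 0.6 -0.1" --pt "0.12 0.216 0 0 0 0.72 -0.1" --pt "0.14 0.252 0 0 0 0.84 -0.1" --pt "0.16 0.288 0 0 0 0.96 -0.1" --newtons 20

```text
time_s: 2.22
ee_pos: [0.3396, -0.2302, 0.2057]
eef_rot: [3.141, 0.0, 1.297]
force: [1.4, -0.6, 0.1]
grip_width: 0.0447
```

Call:
servo_tool --pt "0.02 0.036 0 0 0 0.12 -0.1" --pt "0.04 0.072 0 0 0 0.24 -0.1" --pt "0.06 0.108 0 0 0 0.36 -0.1" --pt "0.08 0.144 0 0 0 0.48 -0.1" --pt "0.1 0.18 0 0 0 0.6 -0.1" --pt "0.12 0.216 0 0 0 0.72 -0.1" --pt "0.14 0.252 0 0 0 0.84 -0.1" --pt "0.16 0.288 -0.02 0 0 0.96 -0.1"

```text
time_s: 2.88
ee_pos: [0.4999, 0.0571, 0.1901]
eef_rot: [3.136, 0.004, 2.264]
force: [1.2, -0.1, 1.1]
grip_width: 0.0423
```

Call:
servo_tool --pt "0.002 0.004 -0.03 0 0 0.12 -0.1" --pt "0.006 0.01 -0.05 0 0 0.24 -0.1" --pt "0.006 0.01 -0.06 0 0 0.29 -0.1" --pt "0.006 0.01 -0.06 0 0 0.29 -0.1" --pt "0.006 0.01 -0.06 0 0 0.29 -0.1" --pt "0.006 0.01 -0.06 0 0 0.29 -0.1" --pt "0.006 0.01 -0.06 0 0 0.29 -0.1" --pt "0.006 0.01 -0.06 0 0 0.29 -0.1"

```text
time_s: 3.55
ee_pos: [0.5062, 0.0669, 0.1311]
eef_rot: [3.136, 0.005, 2.553]
force: [-0.6, 0.0, -1.1]
grip_width: 0.042
```

Run:
```python
from h import *
o=ctrl.get_obs(); print(o['time_s'],o['ee_pos'],o['eef_rot'],o['qpos'])
d=cams.camera('top'); s=cams.camera('side'); save(d,'t2.png'); save(s,'s2.png')
print(proj(s,[.506,.068,.086]),proj(s,o['ee_pos']))
for n,dd in(('t2',d),('s2',s)):
    x,y=(200,160) if n=='t2' else (230,150)
    i=cv2.imread(f'pics/{n}.png')[y:y+140,x:x+180]; cv2.imwrite(f'pics/{n}c.png',cv2.resize(i,None,fx=4,fy=4,interpolation=cv2.INTER_CUBIC))
    for r in cams.place_of(dd,'keeper_knob')[:2]: print(n,r['p'],np.array(r['at'])*[640,480], atz(dd,r['at'][0]*640,r['at'][1]*480,.086))
```

```text
3.55 [0.50620386 0.06689646 0.1310844 ] [3.13554223 0.00482319 2.55251196] [ 0.05863303  0.28478297  1.72341064  0.0021214   1.12590301 -0.92400298]
(np.float64(285.0869548636462), np.float64(235.9099990326896)) (np.float64(284.6651794092344), np.float64(219.44610131511598))
s2 0.8 [285.12  236.208] [0.50555691 0.06608621 0.086     ]
```

View pics/s2c.png

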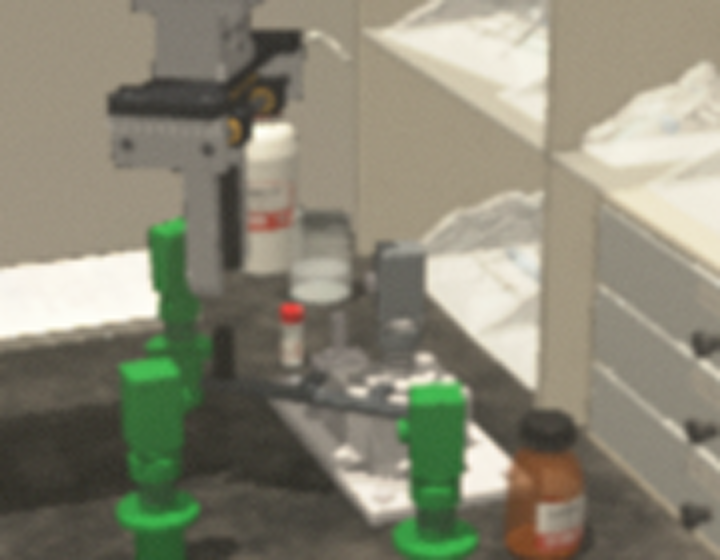

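Call:
servo_tool --pt "0 0 -0.02 0 0 0 -0.1" --pt "0 0 -0.04 0 0 0 -0.1" --pt "0 0 -0.057 0 0 0 -0.1" --pt "0 0 -0.057 0 0 0 -0.1" --pt "0 0 -0.057 0 0 0 -1" --pt "0 0 -0.057 0 0 0 -1" --pt "0 0 -0.057 0 0 0 -1" --pt "0 0 -0.057 0 0 0 -1" --newtons 15

```text
time_s: 4.42
ee_pos: [0.5064, 0.067, 0.0745]
eef_rot: [3.135, 0.005, 2.553]
force: [0.0, -1.2, 0.4]
grip_width: 0.0193
```

Run:
```python
from h import *
o=ctrl.get_obs(); print(o['ee_pos'],o['grip_width'],o['force'])
s=cams.camera('side');save(s,'s3.png')
i=cv2.imread('pics/s3.png')[150:290,230:410]; cv2.imwrite('pics/s3c.png',cv2.resize(i,None,fx=4,fy=4,interpolation=cv2.INTER_CUBIC))
H=np.array([.621,-.009]); e=o['ee_pos'][:2]-H; print(np.hypot(*e),np.arctan2(-e[0],e[1]))
r=np.hypot(*e); a0=np.arctan2(-e[0],e[1])
for k in range(1,13):
    a=a0+(0.197-a0)*k/12; p=H+r*np.array([-np.sin(a),np.cos(a)]); print(k,np.round(p-o['ee_pos'][:2],4),round(a-a0,3))
```

```text
[0.50643882 0.06704391 0.0744728 ] 0.019263596863018703 [ 0.00887437 -1.18455276  0.37164971]
0.13750250649602014 0.9847918575904301
1 [0.0052 0.0074] -0.066
2 [0.0109 0.0143] -0.131
3 [0.0171 0.0209] -0.197
4 [0.0237 0.0271] -0.263
5 [0.0306 0.0329] -0.328
6 [0.038  0.0381] -0.394
7 [0.0456 0.0429] -0.46
8 [0.0536 0.0472] -0.525
9 [0.0618 0.0509] -0.591
10 [0.0702 0.0541] -0.656
11 [0.0789 0.0567] -0.722
12 [0.0876 0.0588] -0.788
```

View pics/s3c.png

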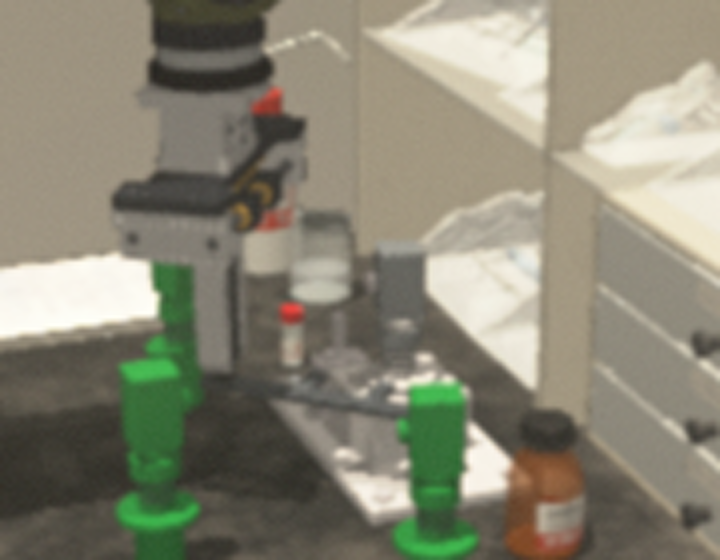

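Call:
servo_tool --pt "0 0 0 0 0 0 -1" --pt "0 0 0 0 0 0 -1" --pt "0.0052 0.0074 0 0 0 -0.066 -1" --pt "0.0109 0.0143 0 0 0 -0.131 -1" --pt "0.0171 0.0209 0 0 0 -0.197 -1" --pt "0.0237 0.0271 0 0 0 -0.263 -1" --pt "0.0306 0.0329 0 0 0 -0.328 -1" --pt "0.038 0.0381 0 0 0 -0.394 -1"

```text
time_s: 5.13
ee_pos: [0.5445, 0.1056, 0.0743]
eef_rot: [3.136, 0.005, 2.156]
force: [0.1, 0.4, -1.3]
grip_width: 0.0136
```

Run:
```python
from h import *
o=ctrl.get_obs(); print(o['ee_pos'],o['grip_width'],o['force'],o['eef_rot'])
H=np.array([.621,-.009]); e=o['ee_pos'][:2]-H; print(np.hypot(*e),np.arctan2(-e[0],e[1]))
r=.1372; a0=np.arctan2(-e[0],e[1])
for k in range(1,7):
    a=a0+(0.197-a0)*k/6; p=H+r*np.array([-np.sin(a),np.cos(a)]); print(k,np.round(p-o['ee_pos'][:2],4),round(a-a0,3))
```

```text
[0.54446405 0.10557651 0.07429859] 0.013576780512213992 [ 0.08523659  0.39717142 -1.27946086] [3.1357142  0.00476971 2.15640332]
0.13778798648896104 0.5889181208963624
1 [0.0079 0.0042] -0.065
2 [0.0158 0.0085] -0.131
3 [0.024  0.0122] -0.196
4 [0.0324 0.0153] -0.261
5 [0.041  0.0179] -0.327
6 [0.0497 0.02  ] -0.392
```

Call:
servo_tool --pt "0.0079 0.0042 0 0 0 -0.065 -1" --pt "0.0158 0.0085 0 0 0 -0.131 -1" --pt "0.024 0.0122 0 0 0 -0.196 -1" --pt "0.0324 0.0153 0 0 0 -0.261 -1" --pt "0.041 0.0179 0 0 0 -0.327 -1" --pt "0.046 0.0192 0 0 0 -0.36 -1" --pt "0.0497 0.02 0 0 0 -0.392 -1" --pt "0.0497 0.02 0 0 0 -0.392 -1"

```text
time_s: 5.8
ee_pos: [0.5943, 0.1263, 0.0743]
eef_rot: [3.136, 0.004, 1.763]
force: [-0.2, 4.9, 0.0]
grip_width: 0.0135
```

Run:
```python
from h import *
o=ctrl.get_obs(); print(o['ee_pos'],o['grip_width'],o['force'],o['eef_rot'])
H=np.array([.621,-.009]); e=o['ee_pos'][:2]-H; print(np.hypot(*e),np.arctan2(-e[0],e[1]))
s=cams.camera('side');save(s,'s4.png')
i=cv2.imread('pics/s4.png')[150:290,230:410]; cv2.imwrite('pics/s4c.png',cv2.resize(i,None,fx=4,fy=4,interpolation=cv2.INTER_CUBIC))
```

```text
[0.59432336 0.12631169 0.07430927] 0.013523339689454527 [-0.22738983  4.85094401  0.01123005] [3.13604384 0.00383787 1.76285422]
0.13791626440316862 0.19465328111846145
```

View pics/s4c.png

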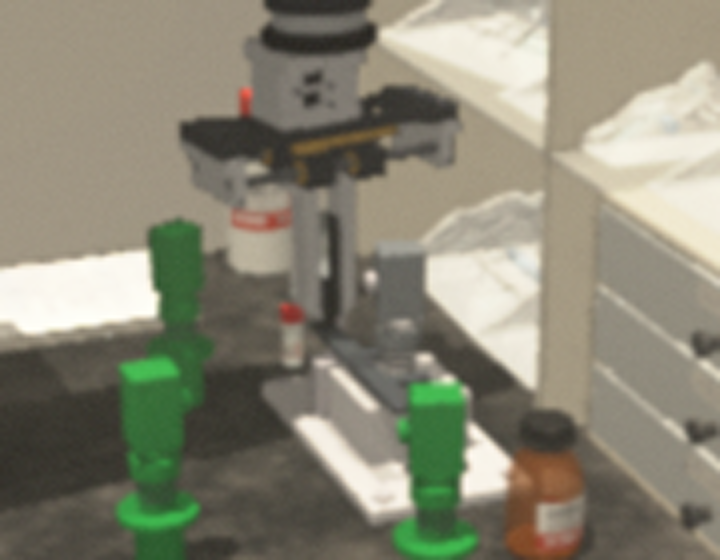

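Call:
servo_tool --pt "0.001 0 0 0 0 -0.01 -1" --pt "0.002 0 0 0 0 -0.01 -1" --pt "0.003 0 0 0 0 -0.015 -1" --pt "0.004 0 0 0 0 -0.02 -1" --pt "0.004 0 0 0 0 -0.02 -1" --pt "0.004 0 0 0 0 -0.02 -1" --pt "0.004 0 0 0 0 -0.02 -1" --pt "0.004 0 0 0 0 -0.02 -1"

```text
time_s: 6.52
ee_pos: [0.595, 0.1263, 0.0739]
eef_rot: [-3.139, 0.003, 1.745]
force: [-25.0, 0.7, 11.0]
grip_width: 0.0136
```

Call:
servo_tool --pt "-0.0005 0 0 0 0 0 -0.2" --pt "-0.0005 0 0 0 0 0 -0.2" --pt "-0.0005 0 0 0 0 0 -0.2" --pt "-0.0005 0 0 0 0 0 -0.2" --pt "0 0 0.03 0 0 0 -0.1" --pt "0 0 0.06 0 0 0 0.1" --pt "0 0 0.09 0 0 0 0.1" --pt "0 0 0.12 0 0 0 0.1"

```text
time_s: 7.18
ee_pos: [0.595, 0.1261, 0.1954]
eef_rot: [-3.14, 0.003, 1.745]
force: [0.4, -0.2, -0.4]
grip_width: 0.0515
```

Run:
```python
from h import *
o=ctrl.get_obs(); print(o['ee_pos'],o['grip_width'],o['force'],o['eef_rot'])
s=cams.camera('side');save(s,'s5.png');d=cams.camera('top');save(d,'t5.png')
i=cv2.imread('pics/s5.png')[170:270,270:370]; cv2.imwrite('pics/s5c.png',cv2.resize(i,None,fx=6,fy=6,interpolation=cv2.INTER_CUBIC))
i=cv2.imread('pics/t5.png')[160:280,220:360]; cv2.imwrite('pics/t5c.png',cv2.resize(i,None,fx=5,fy=5,interpolation=cv2.INTER_CUBIC))
for nm,z in(('keeper_knob',.086),('head',.122),('button_face',.122)):
  for n,dd in(('top',d),('side',s)):
    for r in cams.place_of(dd,nm): print(nm,n,r['p'],np.round(atz(dd,r['at'][0]*640,r['at'][1]*480,z),4))
v,u=np.mgrid[0:480,0:640]
for n,dd in(('top',d),('side',s)):
    R,t=RT(dd); Z=dd['depth']; p=(np.stack([(u-dd['cx'])/dd['fx']*Z,(v-dd['cy'])/dd['fy']*Z,Z],-1)-t)@R
    m=(Z>0)&(abs(p[...,0]-.62)<.04)&(abs(p[...,1]-.0515)<.04)&(p[...,2]>.137)&(p[...,2]<.155);q=p[m]
    if m.sum()>5: print(n,m.sum(),q.mean(0),cv2.minAreaRect((q[:,:2]*1000).astype(np.float32)))
    m=(Z>0)&(abs(p[...,0]-.62)<.04)&(abs(p[...,1]-.0515)<.04)&(p[...,2]>.102)&(p[...,2]<.137);q=p[m]
    if n=='side': 
        q=q[np.argsort(q[:,0])]; 
        for x in np.arange(.596,.64,.003):
            w=q[(q[:,0]>=x)&(q[:,0]<x+.003)]
            if len(w): print(round(x,3),len(w),np.round(np.median(w[:,1:],axis=0),4))
```

```text
[0.59502417 0.12614046 0.19543029] 0.051540782914260154 [ 0.40185164 -0.24769042 -0.43714042] [-3.13981743  0.00320532  1.74524239]
keeper_knob side 0.85 [0.6017 0.1355 0.086 ]
head top 0.69 [ 0.5709 -0.1363  0.122 ]
head top 0.53 [ 0.4281 -0.0453  0.122 ]
head top 0.48 [0.623  0.0511 0.122 ]
head side 0.8 [0.6203 0.0551 0.122 ]
head side 0.65 [ 0.5619 -0.1707  0.122 ]
head side 0.59 [ 0.4305 -0.0655  0.122 ]
head side 0.52 [0.5043 0.154  0.122 ]
button_face top 0.56 [0.6026 0.0587 0.122 ]
button_face top 0.37 [ 0.5477 -0.1306  0.122 ]
top 174 [0.61914672 0.05224445 0.14546084] ((619.700439453125, 52.48454284667969), (25.934202194213867, 29.997713088989258), 80.0345230102539)
side 72 [0.61719143 0.04250901 0.14369366] ((619.5657348632812, 47.642303466796875), (29.247770309448242, 30.227188110351562), 72.2680435180664)
0.596 3 [0.0452 0.1256]
0.599 6 [0.0492 0.1229]
0.602 26 [0.0449 0.122 ]
0.605 18 [0.0385 0.1198]
0.608 19 [0.0378 0.1225]
0.611 11 [0.0375 0.1228]
0.614 18 [0.0371 0.1169]
0.617 15 [0.0369 0.1202]
0.62 13 [0.0359 0.1235]
0.623 14 [0.0371 0.1209]
0.626 22 [0.0355 0.1183]
0.629 9 [0.036  0.1236]
0.632 7 [0.0371 0.1155]
```

View pics/s5c.png

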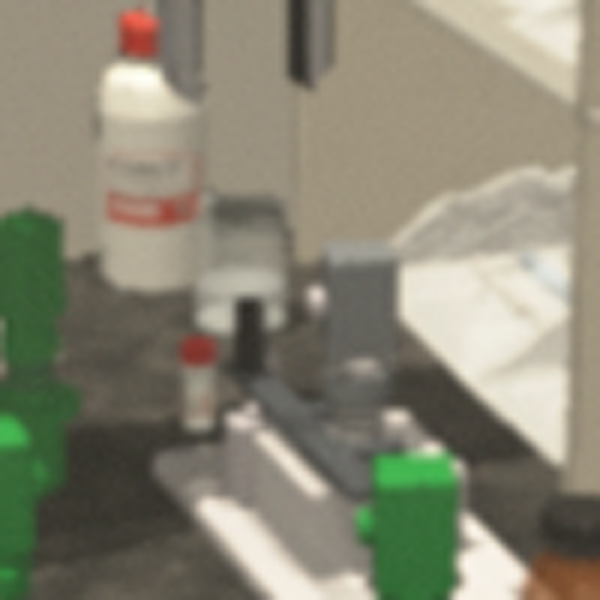

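View pics/t5c.png

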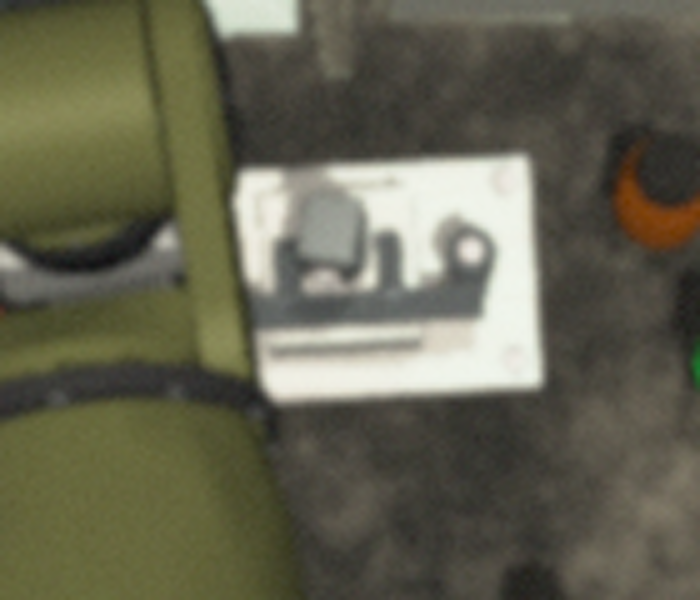

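Run:
```python
from h import *
d=cams.camera('top')
g=cv2.cvtColor(d['image'],cv2.COLOR_RGB2GRAY).astype(float)
# front edges along columns: print vertical gradient profiles
for u in range(276,316,3):
    col=g[205:245,u]; print(u,col.astype(int).tolist())
```

```text
276 [194, 183, 149, 112, 99, 95, 97, 98, 98, 102, 104, 107, 104, 105, 104, 106, 101, 99, 103, 104, 135, 182, 210, 198, 164, 142, 168, 201, 225, 234, 238, 238, 235, 224, 192, 133, 82, 61, 57, 56]
279 [141, 132, 116, 106, 108, 104, 90, 77, 81, 84, 92, 98, 103, 96, 95, 92, 83, 85, 92, 106, 142, 188, 214, 201, 162, 148, 178, 210, 226, 235, 238, 237, 235, 223, 189, 128, 85, 69, 70, 73]
282 [153, 156, 156, 156, 154, 143, 118, 96, 97, 129, 157, 172, 174, 145, 107, 86, 79, 84, 85, 100, 141, 190, 212, 188, 150, 149, 179, 208, 228, 236, 236, 237, 235, 219, 175, 116, 78, 66, 64, 64]
285 [156, 159, 160, 160, 161, 155, 139, 117, 122, 165, 188, 177, 161, 138, 103, 83, 82, 83, 90, 112, 157, 202, 218, 186, 148, 152, 183, 213, 229, 237, 238, 237, 235, 220, 167, 108, 73, 62, 58, 60]
288 [161, 161, 163, 162, 164, 163, 151, 126, 97, 90, 109, 131, 151, 136, 106, 84, 82, 88, 99, 128, 184, 222, 224, 190, 152, 155, 188, 213, 230, 237, 238, 238, 234, 216, 159, 101, 62, 54, 63, 63]
291 [139, 129, 126, 114, 111, 108, 107, 100, 94, 107, 140, 163, 161, 136, 105, 99, 101, 100, 103, 134, 186, 219, 219, 176, 147, 1
[... 955 characters left out ...]
2, 103, 131, 174, 200, 209, 211, 213, 213, 220, 232, 239, 240, 240, 241, 237, 220, 165, 107, 71, 64, 58, 60, 59]
309 [157, 151, 137, 130, 122, 123, 122, 128, 122, 114, 108, 100, 97, 103, 100, 99, 104, 105, 131, 177, 202, 212, 215, 214, 217, 223, 234, 239, 240, 241, 240, 236, 214, 158, 95, 65, 59, 62, 59, 54]
312 [139, 123, 140, 175, 200, 198, 175, 138, 108, 91, 86, 88, 97, 101, 101, 101, 103, 110, 137, 182, 206, 214, 215, 217, 221, 231, 238, 241, 242, 241, 241, 234, 206, 144, 85, 60, 54, 54, 52, 55]
315 [185, 147, 157, 195, 218, 218, 202, 160, 120, 98, 93, 97, 103, 104, 111, 113, 119, 127, 161, 209, 230, 233, 234, 234, 234, 238, 241, 241, 241, 242, 239, 232, 195, 133, 77, 55, 58, 54, 58, 54]
```

Call:
servo_tool --pt "0.004 -0.012 0 0 0 -0.06 0.28" --pt "0.008 -0.03 0 0 0 -0.12 0.28" --pt "0.014 -0.048 0 0 0 -0.2 0.28" --pt "0.02 -0.066 0 0 0 -0.28 0.28" --pt "0.0245 -0.074 0 0 0 -0.335 0.28" --pt "0.0245 -0.074 0 0 0 -0.335 0.28" --pt "0.0245 -0.074 -0.02 0 0 -0.335 0.28" --pt "0.0245 -0.074 -0.035 0 0 -0.335 0.28"

```text
time_s: 8.3
ee_pos: [0.619, 0.0527, 0.1568]
eef_rot: [-3.138, 0.003, 1.413]
force: [-0.2, 0.3, -0.6]
grip_width: 0.0602
```

Run:
```python
from h import *
o=ctrl.get_obs(); print(o['ee_pos'],o['grip_width'],o['force'],o['eef_rot'])
s=cams.camera('side');save(s,'s6.png')
i=cv2.imread('pics/s6.png')[130:270,260:420]; cv2.imwrite('pics/s6c.png',cv2.resize(i,None,fx=4,fy=4,interpolation=cv2.INTER_CUBIC))
```

```text
[0.6189693  0.05268499 0.1567629 ] 0.06023595707146735 [-0.24556624  0.34179533 -0.64871561] [-3.13756825e+00  2.83050190e-03  1.41262215e+00]
```

View pics/s6c.png

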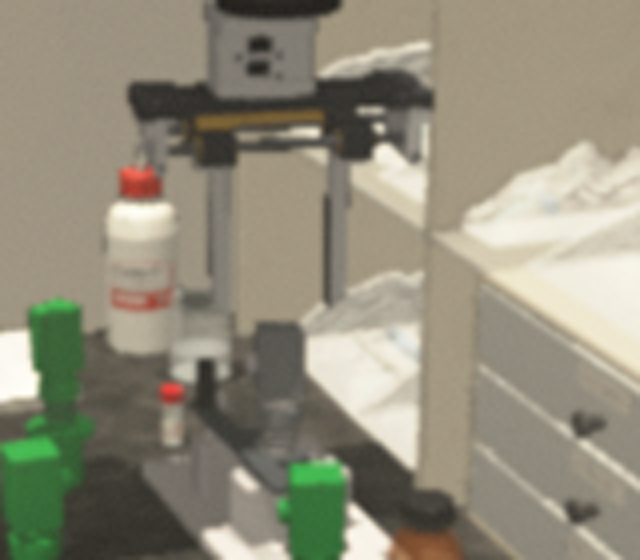

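Call:
servo_tool --pt "0 0 -0.015 0 0 0 0.28" --pt "0 0 -0.03 0 0 0 0.28" --pt "0 0 -0.045 0 0 0 0.28" --pt "0 0 -0.053 0 0 0 0.28" --pt "0 0 -0.053 0 0 0 0.28" --pt "0 0 -0.053 0 0 0 -0.1" --pt "0 0 -0.053 0 0 0 -0.2" --pt "0 0 -0.053 0 0 0 -0.2" --newtons 30

```text
time_s: 9.02
ee_pos: [0.618, 0.0529, 0.1013]
eef_rot: [-3.134, 0.004, 1.413]
force: [0.4, -0.2, 0.6]
grip_width: 0.0431
```

Run:
```python
from h import *
o=ctrl.get_obs(); print(o['ee_pos'],o['grip_width'],o['force'],o['eef_rot'])
s=cams.camera('side');save(s,'s7.png')
i=cv2.imread('pics/s7.png')[170:270,270:370]; cv2.imwrite('pics/s7c.png',cv2.resize(i,None,fx=6,fy=6,interpolation=cv2.INTER_CUBIC))
```

```text
[0.61804479 0.05286126 0.10133075] 0.043095091579733215 [ 0.40182582 -0.23555827  0.55745817] [-3.13405331  0.00355395  1.41314489]
```

View pics/s7c.png

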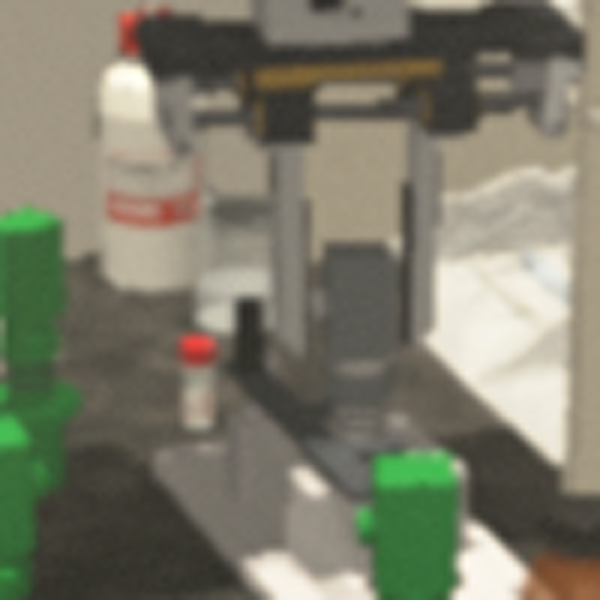

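Call:
servo_tool --pt "0.0015 -0.0005 0.002 0 0 0 -0.2" --pt "0.0015 -0.0005 0.002 0 0 0 -0.3" --pt "0.0015 -0.0005 0.002 0 0 0 -1" --pt "0.0015 -0.0005 0.002 0 0 0 -1" --pt "0.0015 -0.0005 0.002 0 0 0 -1" --pt "0.0015 -0.0005 0.002 0 0 0 -1" --pt "0.0015 -0.0005 0.002 0 0 0 -1" --pt "0.0015 -0.0005 0.002 0 0 0 -1" --newtons 30

```text
time_s: 9.73
ee_pos: [0.6198, 0.0523, 0.1036]
eef_rot: [-3.135, 0.003, 1.413]
force: [0.0, -0.9, 4.9]
grip_width: 0.03
```

Call:
servo_tool --pt "0 0 0 0 0 0 -1" --pt "0 0 0 0 0 0 -1" --pt "0 0 0 0 0 0 -1" --pt "0 0 0 0 0 0 -1" --pt "0 0 0 0 0 0 -1" --pt "0 0 0 0 0 0 -1" --pt "0 0 0 0 0 0 -1" --pt "0 0 0 0 0 0 -1"

```text
time_s: 10.4
ee_pos: [0.6198, 0.0523, 0.1036]
eef_rot: [-3.135, 0.003, 1.413]
force: [-0.2, 0.3, 2.4]
grip_width: 0.03
```

Run:
```python
from h import *
o=ctrl.get_obs(); print(o['ee_pos'],o['grip_width'],o['force'],o['moment'],o['eef_rot'])
```

```text
[0.61976647 0.05231088 0.10358573] 0.02999260746466239 [-0.21519754  0.27134178  2.44058496] [-0.10976923 -0.13852845 -0.04548349] [-3.13480526  0.00343689  1.41299964]
```

Call:
servo_tool --pt "0 0 0.004 0 0 0 -1" --pt "0 0 0.01 0 0 0 -1" --pt "0 0 0.016 0 0 0 -1" --pt "0 0 0.022 0 0 0 -1" --pt "0 0 0.028 0 0 0 -1" --pt "0 0 0.034 0 0 0 -1" --pt "0 0 0.038 0 0 0 -1" --pt "0 0 0.04 0 0 0 -1" --newtons 35

```text
time_s: 11.07
ee_pos: [0.6198, 0.0523, 0.1443]
eef_rot: [-3.135, 0.003, 1.413]
force: [-0.9, -1.1, -5.9]
grip_width: 0.0297
```

Run:
```python
from h import *
s=cams.camera('side');save(s,'s8.png')
i=cv2.imread('pics/s8.png')[130:270,260:420]; cv2.imwrite('pics/s8c.png',cv2.resize(i,None,fx=4,fy=4,interpolation=cv2.INTER_CUBIC))
```

```text
(no output)
```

View pics/s8c.png

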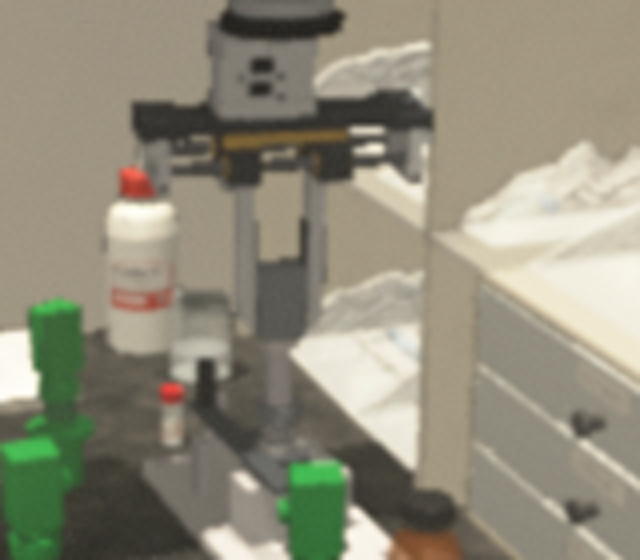

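Call:
servo_tool --pt "0 0 0.004 0 0 0 -1" --pt "0 0 0.007 0 0 0 -1" --pt "0 0 0.009 0 0 0 -1" --pt "0 0 0.014 0 0 0 -1" --pt "0 0 0.02 0 0 0 -1" --pt "0 0 0.026 0 0 0 -1" --pt "0 0 0.032 0 0 0 -1" --pt "0 0 0.036 0 0 0 -1" --newtons 40

```text
time_s: 11.78
ee_pos: [0.6198, 0.0523, 0.1811]
eef_rot: [-3.135, 0.003, 1.413]
force: [-1.6, -0.6, -11.6]
grip_width: 0.03
```

Call:
servo_tool --pt "0 0 0.003 0 0 0 -1" --pt "0 0 0.006 0 0 0 -1" --pt "0 0 0.009 0 0 0 -1" --pt "0 0 0.011 0 0 0 -1" --pt "0 0 0.013 0 0 0 -1" --pt "0 0 0.014 0 0 0 -1" --pt "0 0 0.014 0 0 0 -1" --pt "0 0 0.014 0 0 0 -1"

```text
time_s: 12.45
ee_pos: [0.6198, 0.0523, 0.195]
eef_rot: [-3.135, 0.003, 1.413]
force: [-0.9, -0.1, -12.8]
grip_width: 0.0298
```

Call:
servo_tool --pt "0 0 0.0005 0 0 0 -1" --pt "0 0 0.001 0 0 0 -1" --pt "0 0 0.0015 0 0 0 -1" --pt "0 0 0.0015 0 0 0 -1" --pt "0 0 0.0015 0 0 0 -1" --pt "0 0 0.0015 0 0 0 -1" --pt "0 0 0.0015 0 0 0 -1" --pt "0 0 0.0015 0 0 0 -1"

```text
time_s: 13.12
ee_pos: [0.6196, 0.0523, 0.196]
eef_rot: [-3.134, 0.004, 1.413]
force: [-1.5, -0.8, -20.2]
grip_width: 0.0297
```

Run:
```python
from h import *
s=cams.camera('side');save(s,'s9.png');d=cams.camera('top');save(d,'t9.png')
i=cv2.imread('pics/s9.png')[110:270,260:440]; cv2.imwrite('pics/s9c.png',cv2.resize(i,None,fx=4,fy=3.7,interpolation=cv2.INTER_CUBIC))
o=ctrl.get_obs(); print(o['ee_pos'],o['grip_width'],o['force'])
for nm in('reagent_amber','vial','lab_timer','beaker'):
  for n,dd in(('s',s),('t',d)):
    for r in cams.place_of(dd,nm)[:1]: print(nm,n,r['p'],np.round(atz(dd,r['at'][0]*640,r['at'][1]*480,0),3))
for r in cams.place_of(s,'head')[:4]: print(r['p'],np.array(r['at'])*[640,480])
print(proj(s,[.6195,.052,.214]),proj(s,[.6195,.052,.238]))
```

```text
[0.61956025 0.05228649 0.19595209] 0.02971873398619409 [ -1.39020354  -0.64768426 -21.99231591]
reagent_amber s 0.7 [ 0.65  -0.102  0.   ]
reagent_amber t 0.69 [ 0.664 -0.105  0.   ]
vial s 0.65 [0.596 0.223 0.   ]
vial t 0.57 [0.589 0.222 0.   ]
lab_timer s 0.93 [ 0.448 -0.351  0.   ]
lab_timer t 0.57 [ 0.445 -0.341  0.   ]
beaker s 0.83 [0.647 0.324 0.   ]
beaker t 0.57 [0.653 0.346 0.   ]
0.86 [264.896 251.52 ]
0.85 [340.8   256.416]
0.8 [275.52 214.8 ]
0.65 [339.712 250.608]
(np.float64(329.30952570862695), np.float64(184.41736492567466)) (np.float64(329.33005877522316), np.float64(174.98240606461002))
```

View pics/s9c.png

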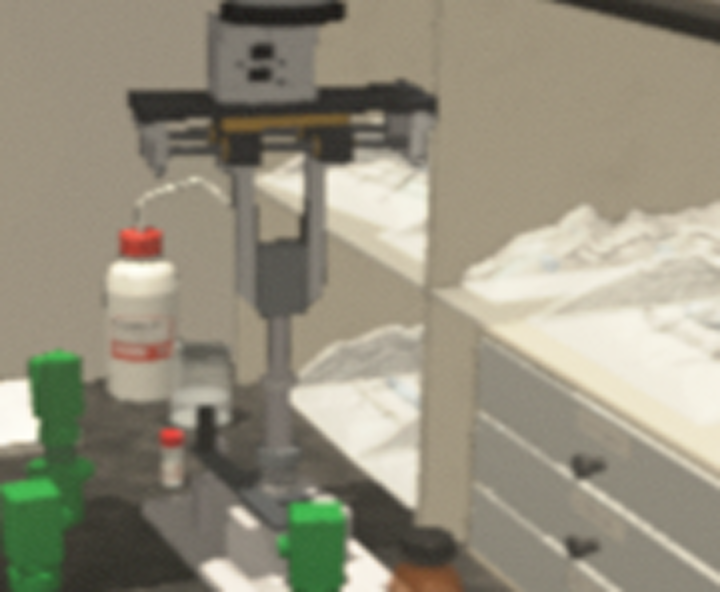

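```bash
python3 -c "
from station import hand_in,ctrl
print(hand_in()); o=ctrl.get_obs(); print(o['time_s'],o['ee_pos'],o['force'],o['grip_width'])"
```

```text
the job is handed in; nothing more can be done
None
the job is handed in; nothing more can be done
```

I swung the keeper bar shut, squeezed the release button, pulled the head straight up past the first stop to the second, and handed the job in still gripping it. No verdict was reported. The last reading of the clock was 13.1 s of the 50 s.

- **Keeper bar:** It closed against its stop with 25 N at the knob. In the top picture the bar's front edge was then parallel to the stand's base edge to about 0.005 rad. I did not re-measure that after the pull, but the last side picture still shows the bar shut.
- **Button:** The fingers closed to 30.0 mm across the head, so the button was flush.
- **Extension:** The head rose 92.4 mm from where I gripped it, against 92 mm expected. The pull rose from about 13 N to 22 N at the end, as it should against the firm stop. The side picture shows both sections out and the rod upright in the stand.
- **Grip:** The opening at the last check was 29.7 mm with the grip command at 40 N, so the head was still held.
- **Bystanders:** The bottle, vial, timer and beaker were found within about 25 mm of their first positions, with the two cameras disagreeing by similar amounts. The vial, bottle and beaker stand upright in the last side picture; the timer was outside that crop. The arm never went near them.

One check failed: the network did not find the extended head at its new height in the last picture. I relied on the picture and the force and height readings instead.

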